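# Assemble a swing-out centrifuge bucket with its tube carrier

### The job

Lift the metal bucket straight up out of the slots of its fork, never letting it swing or tip, and stand it in the white round loading stand. Then build the tube carrier up in it in this order: the steel base plate with the rod, standing flat on the bucket's floor; the round drilled block, slid down over the rod until it rests on the base plate; and last the small grey collar, slid over the rod's end until it rests on the block. Leave the square block and the little vial standing where they are.

Things in the scene. Friction and masses are not known exactly. Their poses are not given: they have to be found in the camera images.
- bucket: Open aluminium bucket, outside dia 66, inside 60, height 50, floor 5 mm. Origin: centre of underside, z up. Two 8 mm steel pins stick out along its +y and -y to 50 mm from the axis, centred 40 mm above the underside. Hangs by them in the fork, underside 46 mm above the table, swinging freely about its y. Grip across the outside along its x at pin height. 0.25 kg.
- fork: Fixed grey fork holding the bucket: plate 80 x 120 x 8 mm with two posts, 34 mm (x) by 10 mm (y), at y = -44 and +44 mm, 97 mm high. Each has a slot for a pin, open at the top, 12 mm wide (x), 15 mm deep. Origin: centre of the underside; y runs from post to post, so its yaw is the bucket's at the start.
- stand: Fixed white plastic loading stand: shallow round cup, outside dia 88 mm at the foot, inside about 76 mm, 16 mm high, inner floor 6 mm above the table. Origin: centre of the underside. The bucket may stand in it at any yaw; its pins pass above the wall.
- base: Loose steel base plate: disc of 52 mm dia, 8 mm thick, with a fixed upright central rod of 10 mm dia, tapered in its last 4 mm; 92 mm high in all; 0.2 kg. Origin: centre of the underside, z up along the rod. Grip the upper part of the rod.
- block: Loose round white plastic tube block, dia 50 mm, 70 mm high, central through bore of 20 mm, six small dark tube holes around it; 0.15 kg. Origin: centre of the underside, z up. Seated on the base in the bucket, its top is 33 mm above the bucket's rim and 14 mm below the rod's end: grip it across its diameter near its top.
- collar: Loose grey plastic collar, a thick ring of 36 mm outside diameter, 30 mm high, through bore 18 mm; 0.06 kg. Origin: centre of the underside; z up.
- square_block: Loose white plastic block 46 by 46 mm and 60 mm high with four dark holes in its top, for another bucket: not to be used or shifted. Origin: centre of the underside.
- vial: Loose small amber vial with a blue cap, 22 mm in diameter, 34 mm high: not to be shifted. Origin: centre of the underside.
Mind the look-alikes: they are no part of the job. What is shaped like the block but brown or pink is not meant. There is more than one size of the collar; the one meant has the size given above.

How it is judged:
By the outcome, as a careful person would: the job done as asked, in the order asked, and still so for the second after the job is handed in, with the robot touching nothing.
It also fails if it takes over 128 s, if anything falls off the work surface, if the arm or the gripper's body presses on something with over 40 N, if the wrist force passes 120 N, or if a joint passes its speed limit or range.

### The arm

A 7-joint arm with a two-finger parallel gripper is mounted at the origin on the work surface. World frame = base frame: x ahead of the robot, y to its left, z up, the work surface at z = 0. Lengths are in mm, angles in rad, forces in N, time in s.
With the tool pointing down it reaches from about 425 to 1025 mm from the base axis. Payload 9.4 kg.
Tool frame: the origin (TCP) lies midway between the tips of the shut fingers; the grasp point (between the pads) lies 19 mm behind it (manip.pinch_z is the distance from the TCP to the grasp point, in mm); x points along the fingers, y is the direction in which the jaws open and shut, and the axes are right-handed (so a half turn about x gives the same grasp; the last joint's range is limited). The gripper opens to 85 mm and grips with 20 to 120 N. Pads are 22 mm wide; open, the fingers measure 114 mm over their backs; the gripper's body (76 mm by 85 mm) begins 54 mm behind the grasp point. The pads swing forward as they close: fully open they stand 13 mm farther back than shut.
Start: joints at [1.239, 0.599, -0.003, 1.599, 0.002, 0.943, -0.08], TCP at [182.728, -701.594, 231.275] pointing down, gripper open.
Joint ranges: [-2.57, 2.57], [-0.35, 1.97], [-1.29, 1.29], [0.11, 2.56], [-1.05, 4.19], [0.11, 1.86], [-2.63, 2.63]. Speed limits (rad/s): [2.22, 2.22, 3.01, 3.01, 3.14, 3.14, 3.14].

### API

Orientations are given as a 3x3 rotation matrix whose columns are the frame's x, y, z axes.
In Python, from bench import manip gives the robot as it stands.
- The arm moves only by the shell command python3 -m handwheel 'ROWS' [OPENING]. ROWS is JSON, one flat list of numbers, 4 for each row, row after row: the shift along the tool's x, y, z in mm, then the turn about the tool's x in rad. A call has 1 to 10 rows; each row shifts and turns the commanded pose from where the row before left it, along the tool's axes as they then stand; what a row does not reach is not made up. A row lasts 1/10 s, in which the tool goes at most 50 mm and 8.59 degrees, less where a joint would pass 70% of its speed; a pose out of reach is approached as far as the arm can. A call with a gripper value outside its range is refused whole. OPENING is the gripper's target within -1 to 1 (shut at 1, half-way at 0, fully open at -1), set as the call begins (- or left out, the last holds). The fingers move at their own pace and stop on an object; the grip force is fixed at half the most. Time passes only in rows, so rows that do not move let the fingers close. It gives the time, the measured TCP pose, the force and the opening at its end, in the units of the state.
- manip.get_state(): the state, without advancing time (a new reading comes with each control period).
- manip.capture(name): name is "scene" or "top" or "wrist"; returns (picture, depth): 420x560x3 uint8, red, green, blue; 420x560 float32, mm along the optical axis (not along the pixel's ray), 0 where there is no reading.
- manip.camera_model(name): a dict with "intrinsics" (3x3 intrinsics, pixels), "rvec" (rotation vector, rad) and "tvec" (3), from world to camera coordinates, as OpenCV has them; the wrist camera has in their place "T_tool_cam" (4x4, takes a point from camera to tool coordinates, whose origin is the TCP and whose axes are the tool frame's). Camera axes: x right, y down, z forward; pixel columns grow to the right and rows downward; lengths in mm; the calibration is good to about 2 mm. The wrist camera is an equidistant fisheye: a pixel r from the principal point sees the ray r / f radians off the axis. A picture is of the moment at which its call begins: read the wrist's pose just before it. camera_model takes no time and is no camera call.
- manip.finish_job(): hands the job in, once; it reports no verdict.
Trained networks look in the newest picture that a camera, given by its name, has taken for a name from the list of things; names that differ only in an ending like _2 or _b are one class to them, and where a whole thing is asked for, a point or a joint stands for the part that bears it (a point fixed in the world has none). Each returns a list of dicts, best first, with "confidence" (0 to 1); they miss things now and then, are a little off and sometimes report something else, mostly with a low value. They report only what shows in the picture. A call takes as long as a camera call. They do not tell look-alikes from the thing itself.
- manip.search_frame(camera, target): "location" ([row, column] in pixels, amid what is visible of it).
- manip.cut_out(camera, target): "mask" (420x560 bool, what is visible of it) and "location" ([row, column] in pixels, amid what is visible of it).
The state is a dict: "clock": time; "q": joint angles; "dq": joint speeds; "joint_efforts": joint torques, N m; "position": TCP position; "orientation": TCP orientation; "wrist_force": force on the tool from outside, world axes, zero at the start; "wrist_torque": the same for the moment, N m; "finger_gap": finger opening in mm.
Only numpy, scipy, OpenCV 4.12 (cv2) and the standard library are available. Lean on these libraries where they do the work, as an engineer would, in place of code of your own. Each camera call takes 0.05 s, during which the arm holds its last target. There are 200 camera calls.

## Working session

There is one attempt and no reset: what is moved stays moved. The work goes in short steps, Python scripts to look and compute and a shell command to move; the robot and the scene stay as the last step left them, time stands still between calls to the robot, and variables do not carry over. Pictures are saved under pics/ and viewed, about 12 in all and at most 16, crops included, and the job is handed in when it is done.

```bash
ls; mkdir -p pics; cat > h.py <<'E'
import numpy as np, cv2
from bench import manip
def cam(n):
    m=manip.camera_model(n); return m
def w2c(n):
    m=cam(n); R=cv2.Rodrigues(np.array(m["rvec"],float))[0]; return np.array(m["intrinsics"]),R,np.array(m["tvec"],float).ravel()
def cloud(n,d):
    K,R,t=w2c(n); v,u=np.indices(d.shape)
    p=np.stack([(u-K[0,2])/K[0,0]*d,(v-K[1,2])/K[1,1]*d,d],-1)
    return (p-t)@R
def proj(n,P):
    K,R,t=w2c(n); p=np.atleast_2d(P)@R.T+t; q=p@K.T; return q[:,:2]/q[:,2:]
E
python3 - <<'E'
from h import *
s=manip.get_state();print({k:np.round(v,3).tolist() for k,v in s.items()})
for n in("scene","top"):
    p,d=manip.capture(n); cv2.imwrite(f"pics/{n}0.png",cv2.cvtColor(p,cv2.COLOR_RGB2BGR)); np.savez(f"{n}0.npz",p=p,d=d)
    K,R,t=w2c(n); print(n,K.tolist(),(-R.T@t).round(1),(d==0).mean())
    for o in["bucket","fork","stand","base","block","collar","square_block","vial"]:
        print(o,[(np.round(r["location"]).tolist(),round(r["confidence"],2),np.round(cloud(n,d)[int(r["location"][0]),int(r["location"][1])]).tolist()) for r in manip.search_frame(n,o)])
print(manip.camera_model("wrist"), manip.pinch_z)
E
```

```text
pics
{'clock': 0.0, 'q': [1.239, 0.6, -0.003, 1.6, 0.002, 0.943, -0.08], 'dq': [0.0, 0.001, -0.001, 0.0, -0.0, -0.0, 0.0], 'joint_efforts': [-0.001, -77.643, 1.565, -25.801, 0.012, 0.009, -0.0], 'position': [182.623, -701.154, 230.433], 'orientation': [[-0.001, 0.252, -0.968], [0.001, -0.968, -0.252], [-1.0, -0.002, 0.0]], 'wrist_force': [-0.592, -0.622, 0.329], 'wrist_torque': [-0.033, 0.014, -0.005], 'finger_gap': 85.201}
scene [[457.48960239738375, 0.0, 272.7983055475486], [0.0, 457.48960239738375, 216.22354917372192], [0.0, 0.0, 1.0]] [1131.2  208.2  859. ] 0.003937074829931973
bucket [([153.0, 186.0], 0.98, [423.0, -288.0, 63.0])]
fork [([182.0, 186.0], 0.87, [466.0, -272.0, 6.0])]
stand [([246.0, 401.0], 0.75, [466.0, 274.0, 2.0])]
base [([211.0, 295.0], 0.82, [471.0, 21.0, 21.0])]
block [([226.0, 251.0], 0.85, [583.0, -46.0, 69.0]), ([210.0, 210.0], 0.75, [573.0, -149.0, 69.0]), ([246.0, 205.0], 0.59, [667.0, -113.0, 71.0])]
collar [([278.0, 330.0], 0.69, [621.0, 150.0, 32.0]), ([299.0, 362.0], 0.56, [639.0, 225.0, 22.0])]
square_block [([270.0, 256.0], 0.94, [678.0, 7.0, 62.0
[... 573 characters left out ...]
([189.0, 197.0], 0.61, [629.0, 231.0, 2.0]), ([196.0, 228.0], 0.44, [613.0, 153.0, 1.0])]
square_block [([177.0, 285.0], 0.77, [655.0, 5.0, 61.0])]
vial []
{'intrinsics': array([[325.1922621 ,   0.        , 277.43577965],
       [  0.        , 325.1922621 , 208.03772362],
       [  0.        ,   0.        ,   1.        ]]), 'T_tool_cam': array([[-1.18715178e-03, -2.84842231e-01,  9.58573677e-01,
        -1.41758368e+02],
       [ 9.99998622e-01, -1.45083123e-03,  8.07337145e-04,
        -1.59955018e-01],
       [ 1.16076492e-03,  9.58573314e-01,  2.84843560e-01,
        -7.25958980e+01],
       [ 0.00000000e+00,  0.00000000e+00,  0.00000000e+00,
         1.00000000e+00]])} 18.700000000000003
```

View pics/scene0.png

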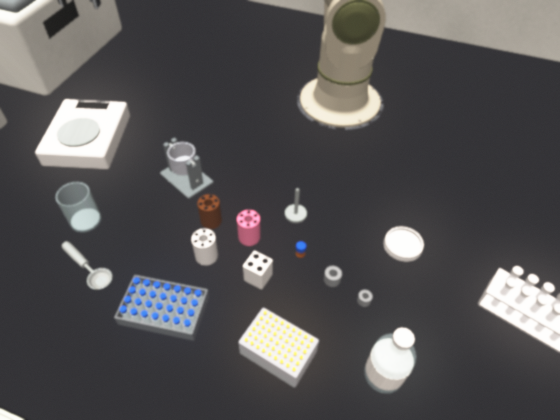

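View pics/top0.png

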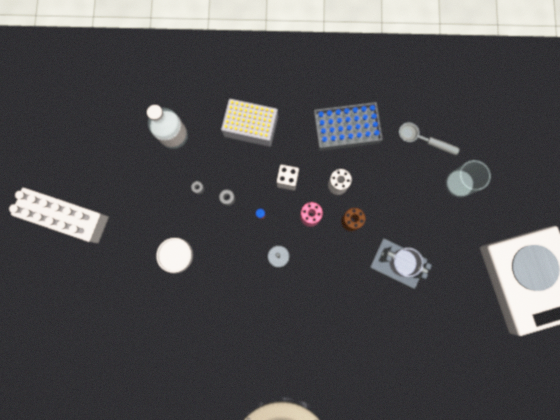

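The white block is at top (182,340), scene (246,205). The brown block is at top (218,354) and the pink one at top (213,312). The collars are at top (197,227), larger, and (187,197), smaller. Next I'll measure each thing from both depth views.

```bash
python3 - <<'E'
from h import *
O={"bucket":(455,-290,60,75,110),"stand":(450,277,60,9,25),"base_rod":(458,20,30,50,110),"base_disc":(458,20,40,4,14),"block":(640,-117,40,58,85),"collarA":(612,153,30,20,45),"collarB":(630,231,28,12,45),"square":(655,5,40,50,75),"vial":(570,55,35,15,45),"pink":(565,-55,40,58,85),"brown":(550,-152,40,58,85)}
for n in("scene","top"):
    f=np.load(f"{n}0.npz"); C=cloud(n,f["d"])
    t=C[(abs(C[...,0]-500)<100)&(abs(C[...,1]-100)<30)&(C[...,2]<15)]; print(n,"table z",np.median(t[:,2]).round(1),t[:,2].std().round(1))
    for k,(x,y,r,a,b) in O.items():
        P=C[(np.hypot(C[...,0]-x,C[...,1]-y)<r)&(C[...,2]>a)&(C[...,2]<b)]
        if len(P)<4: print(k,len(P));continue
        c,rad=cv2.minEnclosingCircle(P[:,:2].astype(np.float32)); rr=cv2.minAreaRect(P[:,:2].astype(np.float32))
        print(k,len(P),"mec",np.round(c,1),round(rad,1),"mean",P[:,:2].mean(0).round(1),"z50/95",np.percentile(P[:,2],[50,95]).round(1),"rect",np.round(rr[0],1),np.round(rr[1],1),round(rr[2],1))
    # fork plate
    P=C[(np.hypot(C[...,0]-460,C[...,1]+285)<90)&(C[...,2]>5)&(C[...,2]<13)]; rr=cv2.minAreaRect(P[:,:2].astype(np.float32)); print("plate",rr)
for n in("scene","top"):
    p=np.load(f"{n}0.npz")["p"]; 
    c=[cv2.resize(p[int(v)-35:int(v)+35,int(u)-35:int(u)+35],(380,380),interpolation=cv2.INTER_CUBIC) for u,v in (proj(n,[455,-290,70])[0],proj(n,[620,190,15])[0])]
    cv2.imwrite(f"pics/crop_{n}.png",np.hstack(c)[...,::-1])
a=np.vstack([cv2.imread(f"pics/crop_{n}.png") for n in("scene","top")]);cv2.imwrite("pics/crop.png",cv2.resize(a,(600,600)))
E
```

```text
scene table z -0.5 1.7
bucket 547 mec [ 455.6 -279.8] 51.3 mean [ 456.7 -278.1] z50/95 [89.2 97.2] rect [ 454.8 -279.3] [101.   66.6] 62.3
stand 278 mec [461.9 278.3] 43.9 mean [464.5 278.7] z50/95 [14.2 17.5] rect [462.1 278.3] [85.4 83.1] 4.1
base_rod 56 mec [466.4  20. ] 5.1 mean [467.4  20.6] z50/95 [73.4 90.7] rect [466.9  20.5] [8.4 9.4] 16.9
base_disc 259 mec [464.7  19.8] 27.1 mean [467.6  20.3] z50/95 [ 7.5 10.9] rect [464.6  19.5] [50.3 48.2] 20.3
block 380 mec [ 650.1 -127.3] 25.8 mean [ 652.6 -125.3] z50/95 [68.7 71.7] rect [ 650.3 -127. ] [49.6 48.5] 43.2
collarA 192 mec [608.  152.1] 19.6 mean [609.7 152.3] z50/95 [28.5 31.6] rect [607.8 151.4] [35.3 35.6] 52.5
collarB 143 mec [632.9 228.9] 14.3 mean [634.  228.8] z50/95 [21.5 24.5] rect [632.9 228.5] [26.9 26.6] 10.4
square 463 mec [659.9   2.5] 31.0 mean [662.3   2.7] z50/95 [59.  61.7] rect [660.    1.5] [47.4 46.2] 80.7
vial 99 mec [568.8  67. ] 11.5 mean [571.   67.7] z50/95 [32.2 35.3] rect [569.1  67.3] [21.1 21.6] 88.8
pink 348 mec [567.6 -57.3] 25.5 mean [569.7 -57.2] z50/95 [68.8 71.8] rect [567.4 -57.7] [49.5
[... 859 characters left out ...]
50/95 [30.9 34.4] rect [605.4 151.4] [34.5 34.8] 1.0
collarB 94 mec [629.5 228.1] 14.1 mean [629.3 227.4] z50/95 [23.8 28.1] rect [628.9 227.6] [26.9 26.3] 17.6
square 358 mec [656.6   1.9] 30.8 mean [655.7   0.9] z50/95 [61.3 64.7] rect [656.7   1. ] [45.9 46.4] 80.6
vial 66 mec [565.4  66.1] 10.8 mean [565.1  65.9] z50/95 [34.5 39.5] rect [565.8  66.4] [20.  20.2] 69.2
pink 301 mec [564.2 -58.7] 24.8 mean [563.6 -58.4] z50/95 [71.3 74.6] rect [563.9 -58.4] [47.5 48.6] 46.7
brown 309 mec [ 553.8 -161. ] 25.0 mean [ 553.1 -160.3] z50/95 [71.2 74.7] rect [ 553.5 -160.7] [48.4 49. ] 84.1
plate ((456.1561584472656, -283.5102844238281), (168.9966278076172, 170.8970489501953), 18.869958877563477)
```

View pics/crop.png

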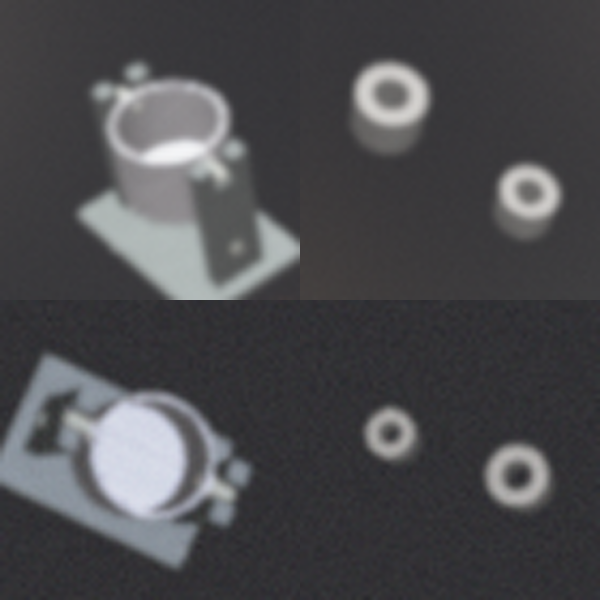

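Collar A, near (607,152) and about 36 mm in diameter, is the right one. Collar B is about 27 mm. I'll move to the bucket and refine its position with the wrist camera.

```bash
cat >> h.py <<'E'
def plan(x,y,z,yaw_deg):
    """turn about tool x (rad), then shift in turned tool axes (mm) to TCP x,y,z with jaw axis at yaw (mod 180)"""
    s=manip.get_state(); R=np.array(s["orientation"]); p=np.array(s["position"])
    a=np.degrees(np.arctan2(R[1,1],R[0,1])); d=(yaw_deg-a+90)%180-90
    A=cv2.Rodrigues(np.array([-np.radians(d),0,0]))[0]; R2=R@A
    print("pos",p.round(1),"jaw",round(a,1),"TURN",round(-np.radians(d),4),"SHIFT",((np.array([x,y,z])-p)@R2).round(1),"t",round(s["clock"],1),"F",np.round(s["wrist_force"],1),"gap",round(s["finger_gap"],1),"q",np.round(s["q"],2))
def wrist(name=None):
    """undistorted world cloud from wrist cam, with picture"""
    s=manip.get_state(); R=np.array(s["orientation"]); p=np.array(s["position"])
    im,d=manip.capture("wrist"); m=manip.camera_model("wrist"); K=m["intrinsics"]; T=m["T_tool_cam"]
    v,u=np.indices(d.shape); a=(u-K[0,2])/K[0,0]; b=(v-K[1,2])/K[1,1]; r=np.hypot(a,b)+1e-9; k=np.tan(r)/r
    P=np.stack([a*k*d,b*k*d,d],-1); P=P@T[:3,:3].T+T[:3,3]; P=P@R.T+p; P[d==0]=np.nan
    if name: cv2.imwrite(f"pics/{name}.png",im[...,::-1])
    return im,P
def fit(P,x,y,r,a,b,lab=""):
    Q=P[(np.hypot(P[...,0]-x,P[...,1]-y)<r)&(P[...,2]>a)&(P[...,2]<b)]
    if len(Q)<4: print(lab,len(Q)); return Q
    c,rad=cv2.minEnclosingCircle(Q[:,:2].astype(np.float32)); rr=cv2.minAreaRect(Q[:,:2].astype(np.float32))
    print(lab,len(Q),"mec",np.round(c,1),round(rad,1),"z50/95",np.percentile(Q[:,2],[50,95]).round(1),"rect",np.round(rr[0],1),np.round(rr[1],1),round(rr[2],1)); return Q
E
python3 -m handwheel '[0,-33.8,-36.7,0, 0,-33.8,-36.7,0, 0,-33.8,-36.7,0, 0,-33.8,-36.7,0, 0,-33.8,-36.7,0, 0,-33.8,-36.7,0, 0,-33.8,-36.7,0, 0,-33.8,-36.7,0, 0,-33.8,-36.7,0, 0,-33.8,-36.7,0]' -1
python3 -m handwheel '[0,0,0,-0.143, 0,0,0,-0.143, 0,0,0,-0.143, 0,0,0,-0.143, 0,0,0,-0.143, 0,0,0,-0.143, 0,0,0,0, 0,0,0,0]'
python3 - <<'E'
from h import *
im,P=wrist("w1"); np.savez("w1.npz",im=im,P=P)
fit(P,454,-280,60,75,110,"bucket+pins")
t=P[(np.hypot(P[...,0]-454,P[...,1]+280)<150)&(P[...,2]<20)];print(np.percentile(t[:,2],[5,25,50,75,95]).round(1))
plan(454,-280,230,-26)
E
```

```text
clock: 1.9
position: [453.6, -280.3, 231.6]
orientation: [[0.001, 0.252, -0.968], [-0.0, -0.968, -0.252], [-1.0, 0.001, -0.001]]
wrist_force: [1.2, -0.1, -0.4]
finger_gap: 85.5
clock: 2.7
position: [452.6, -282.2, 231.3]
orientation: [[0.0, 0.895, -0.446], [0.0, -0.446, -0.895], [-1.0, 0.0, -0.0]]
wrist_force: [0.3, -0.1, -0.1]
finger_gap: 85.4
bucket+pins 2554 mec [ 453.3 -279.8] 51.3 z50/95 [93.9 96.7] rect [ 453.  -279.7] [98.1 65. ] 64.6
[-2.1 -1.3 -0.7 -0.2  5.7]
pos [ 452.6 -282.1  231.3] jaw -26.5 TURN -0.0082 SHIFT [ 1.3  0.3 -2.5] t 2.8 F [-0.5  0.2  0.2] gap 85.0 q [ 0.66  0.38 -0.28  2.03  0.15  0.75 -0.17]
```

View pics/w1.png

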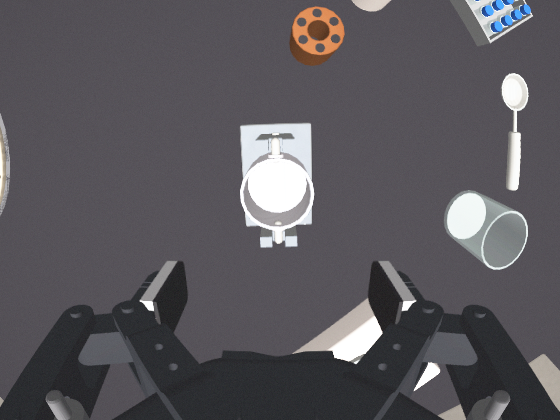

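The wrist view shows the bucket centred at (277,190), hanging between its posts along the image's vertical. All three cameras agree to about 1–2 mm: centre (453.2,-279.8), jaw yaw -25.4°. I'll go lower and check again.

```bash

python3 -m handwheel '[0,0,-2,-0.019, 20,0,0,0, 20,0,0,0, 20,0,0,0, 20,0,0,0, 0,0,0,0, 0,0,0,0]'
python3 - <<'E'
from h import *
im,P=wrist("w2")
Q=fit(P,453,-280,60,75,110,"bucket+pins")
plan(453.2,-279.8,60,-25.4)
E
```

```text
clock: 3.45
position: [453.7, -280.0, 151.4]
orientation: [[-0.001, 0.905, -0.425], [0.0, -0.425, -0.905], [-1.0, -0.001, 0.0]]
wrist_force: [-0.2, 0.4, 0.1]
finger_gap: 85.7
bucket+pins 5073 mec [ 453.  -279.4] 51.6 z50/95 [92.4 96.6] rect [ 453.1 -279.6] [99.1 65.4] 67.6
pos [ 454.  -280.2  151.9] jaw -25.2 TURN 0.0043 SHIFT [91.9 -1.   0. ] t 3.5 F [ 0.7 -0.6  0.9] gap 85.3 q [ 0.62  0.49 -0.24  2.1   0.21  0.57 -0.21]
```

```bash

python3 - <<'E'
from h import *
im,P=wrist()
u=np.array([np.cos(np.radians(65.5)),np.sin(np.radians(65.5))])
Q=P[(P[...,2]>91)&(P[...,2]<103)&(np.hypot(P[...,0]-453,P[...,1]+280)<56)]
for P2,l in((P,"low"),(np.load("w1.npz")["P"],"high")):
    Q=P2[(P2[...,2]>90)&(P2[...,2]<103)&(np.hypot(P2[...,0]-453,P2[...,1]+280)<58)]; s=(Q[:,:2]-[453,-279.7])@u
    A,B=Q[s>40,:2],Q[s<-40,:2]
    ca=cv2.minAreaRect(A.astype(np.float32));cb=cv2.minAreaRect(B.astype(np.float32)); d=np.array(ca[0])-cb[0]
    print(l,len(A),len(B),ca,cb,np.degrees(np.arctan2(d[1],d[0])),(np.array(ca[0])+cb[0])/2)
    w=np.array([-u[1],u[0]])
    R=Q[(abs(s)<22)]; t=(R[:,:2]-[453,-279.7])@w; print("rim x extents",t.min(),t.max())
E
```

```text
low 581 342 ((471.69537353515625, -239.2853240966797), (8.963242530822754, 34.42181396484375), 65.23336029052734) ((434.1187438964844, -320.4519348144531), (9.740357398986816, 33.64342498779297), 65.54425811767578) 65.15790442874298 [ 452.90705872 -279.86862946]
rim x extents -33.169859615167844 32.90580724300798
high 277 218 ((471.7366638183594, -239.58033752441406), (8.46048355102539, 34.3577880859375), 65.4151611328125) ((434.35369873046875, -320.0035095214844), (8.830668449401855, 33.48844909667969), 65.83018493652344) 65.06966230243313 [ 453.04518127 -279.79192352]
rim x extents -32.580297373928346 32.53383872533734
```

Centre (453,-279.85) and yaw 65.2° agree at both heights. I'll descend with the jaws open and then close.

```bash

python3 -m handwheel '[15,-1,0,-0.007, 15,0,0,0, 15,0,0,0, 15,0,0,0, 15,0,0,0, 10,0,0,0, 7,0,0,0, 0,0,0,0, 0,0,0,0]'
python3 -c "
from h import *
plan(453,-279.85,60,-24.8)"
```

```text
clock: 4.45
position: [452.9, -279.9, 59.7]
orientation: [[0.0, 0.908, -0.419], [-0.0, -0.419, -0.908], [-1.0, 0.0, 0.0]]
wrist_force: [0.3, 0.4, 1.5]
finger_gap: 85.4
pos [ 452.9 -279.9   59.7] jaw -24.8 TURN 0.0009 SHIFT [-0.3  0.1 -0.1] t 4.5 F [0.3 0.4 1.5] gap 85.4 q [ 0.56  0.64 -0.17  2.16  0.29  0.36 -0.27]
```

```bash

python3 -m handwheel '[0,0,0,0, 0,0,0,0, 0,0,0,0, 0,0,0,0]' -0.5
python3 -m handwheel '[0,0,0,0, 0,0,0,0, 0,0,0,0, 0,0,0,0, 0,0,0,0]' 1
python3 -m handwheel '[-4,0,0,0, -4,0,0,0, -4,0,0,0, -4,0,0,0, -4,0,0,0, -4,0,0,0, -4,0,0,0, -4,0,0,0, -4,0,0,0, -4,0,0,0]'
python3 -m handwheel '[-10,0,0,0, -10,0,0,0, -10,0,0,0, -10,0,0,0, -10,0,0,0, -10,0,0,0, 0,0,0,0, 0,0,0,0]'
python3 - <<'E'
from h import *
im,P=wrist("w3")
E
```

```text
clock: 4.85
position: [452.9, -280.0, 59.7]
orientation: [[0.001, 0.908, -0.419], [-0.0, -0.419, -0.908], [-1.0, 0.001, 0.0]]
wrist_force: [-1.2, 0.0, 6.3]
finger_gap: 64.1
clock: 5.35
position: [452.9, -280.0, 60.0]
orientation: [[0.001, 0.908, -0.419], [-0.001, -0.419, -0.908], [-1.0, 0.001, 0.0]]
wrist_force: [-1.4, -0.3, 9.2]
finger_gap: 63.5
clock: 6.35
position: [452.6, -279.8, 99.6]
orientation: [[-0.0, 0.908, -0.419], [-0.0, -0.419, -0.908], [-1.0, -0.0, 0.0]]
wrist_force: [0.8, 0.7, -2.5]
finger_gap: 63.3
clock: 7.15
position: [452.6, -279.9, 159.5]
orientation: [[0.0, 0.908, -0.419], [-0.0, -0.419, -0.908], [-1.0, 0.0, 0.0]]
wrist_force: [0.7, -0.4, -2.9]
finger_gap: 63.3
```

View pics/w3.png

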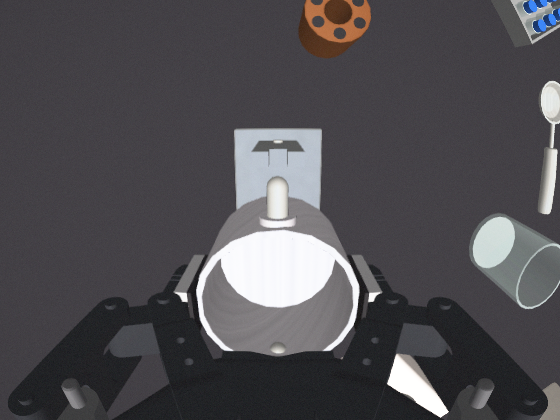

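The bucket is held upright and clear of the fork; its rim is centred at about (278,295). I'll carry it over at this height via (540,0).

```bash

python3 -m handwheel '[0,-1,-8,0, 0,-2.3,-18,0, 0,-3.7,-28,0, 0,-3.9,-30,0, 0,-3.9,-30,0, 0,-3.9,-30,0, 0,-3.9,-30,0, 0,-3.9,-30,0, 0,-3.9,-30,0, 0,-3.9,-30,0]'
python3 -m handwheel '[0,-2,-15,0, 0,-1.5,-8,0, 0,0,0,0, 0,0,0,0]'
python3 - <<'E'
from h import *
plan(460,277.5,160,-24.8)
f=np.load("w1.npz")
im,P=wrist("w4")
p=manip.get_state()["position"]
Q=P[(np.hypot(P[...,0]-p[0],P[...,1]-p[1])<36)&(np.hypot(P[...,0]-p[0],P[...,1]-p[1])>28)&(P[...,2]>185)&(P[...,2]<205)]
A=np.c_[Q[:,:2]-p[:2],np.ones(len(Q))]; s=np.linalg.lstsq(A,Q[:,2],rcond=None)[0]; print("rim plane",len(Q),np.degrees(s[:2]),s[2])
fit(P,p[0],p[1],36,185,205,"rim")
E
```

```text
clock: 8.2
position: [531.9, -23.7, 158.7]
orientation: [[-0.001, 0.908, -0.418], [0.0, -0.418, -0.908], [-1.0, -0.001, 0.0]]
wrist_force: [0.3, 0.1, -3.0]
finger_gap: 63.8
clock: 8.6
position: [537.9, -4.7, 159.0]
orientation: [[-0.001, 0.908, -0.42], [-0.001, -0.42, -0.908], [-1.0, -0.001, 0.001]]
wrist_force: [-0.1, -0.4, -2.6]
finger_gap: 63.2
pos [537.9  -4.7 159. ] jaw -24.8 TURN -0.0004 SHIFT [  -1.1 -189.1 -223.5] t 8.6 F [-0.1 -0.4 -2.6] gap 63.2 q [ 0.07  0.49 -0.23  2.09  0.19  0.59 -0.73]
rim plane 6412 [0.80201362 1.56725319] 192.1053326931641
rim 6449 mec [539.3  -1.9] 35.4 z50/95 [193.  201.2] rect [537.7  -4.4] [65.9 65.8] 18.2
```

```bash

python3 -m handwheel '[0,-5,-6,0, 0,-12,-14,0, 0,-18,-21,0, 0,-20,-23,0, 0,-18,-21,0, 0,-14,-16,0, 0,-8,-9,0, 0,0,0,0, 0,0,0,0, 0,0,0,0]'
python3 - <<'E'
from h import *
im,P=wrist("w5")
Q=fit(P,460,277.5,52,9,22,"stand wall"); Q=fit(P,460,277.5,50,3,9,"floor")
def circ(Q):
    A=np.c_[2*Q[:,:2],np.ones(len(Q))]; s=np.linalg.lstsq(A,(Q[:,:2]**2).sum(1),rcond=None)[0]; return s[:2],np.sqrt(s[2]+(s[:2]**2).sum())
Q=P[(np.hypot(P[...,0]-460,P[...,1]-277.5)<52)&(P[...,2]>13)&(P[...,2]<22)];print(circ(Q), Q[:,2].mean())
plan(460,277.5,160,-24.8)
E
```

```text
clock: 9.65
position: [498.6, 134.8, 159.2]
orientation: [[-0.0, 0.907, -0.42], [-0.001, -0.42, -0.907], [-1.0, 0.0, 0.001]]
wrist_force: [-0.4, -0.1, -2.9]
finger_gap: 63.8
stand wall 1377 mec [460.1 278.1] 43.1 z50/95 [14.5 15.9] rect [460.8 277.7] [83.8 84.1] 39.3
floor 5063 mec [462.2 275.8] 42.9 z50/95 [5.1 6.6] rect [463.  276.6] [82.  82.9] 17.3
(array([460.63598946, 277.72814769]), np.float64(39.865405809016586)) 14.750676591960648
pos [498.6 134.9 159.2] jaw -24.9 TURN -0.0012 SHIFT [  -0.9  -94.8 -113.2] t 9.7 F [ 0.6  0.  -2.3] gap 63.5 q [-0.22  0.46 -0.22  2.13  0.18  0.56 -1.  ]
```

View pics/w5.png

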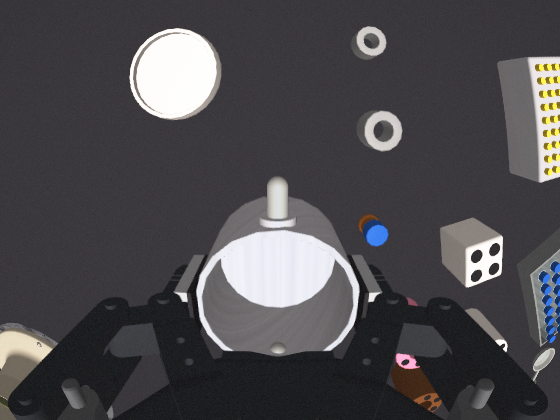

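The stand is at (175,73) in the image, measured at (460.6,277.7). I'll move over it and then lower the bucket.

```bash

python3 -m handwheel '[0,-5,-6,0, 0,-12,-14.5,0, 0,-18,-21.5,0, 0,-20,-24,0, 0,-18,-21.5,0, 0,-14,-17,0, 0,-7.5,-9,0, 0,0,0,0, 0,0,0,0, 0,0,0,0]'
python3 -m handwheel '[5,0,0,0, 12,0,0,0, 16,0,0,0, 16,0,0,0, 16,0,0,0, 16,0,0,0, 12,0,0,0, 8,0,0,0, 5,0,0,0, 0,0,0,0]'
python3 -c "
from h import *
plan(460.6,277.7,20,-24.8)"
```

```text
clock: 10.7
position: [460.4, 277.4, 159.2]
orientation: [[-0.0, 0.907, -0.42], [-0.001, -0.42, -0.907], [-1.0, 0.0, 0.001]]
wrist_force: [0.3, 0.1, -3.8]
finger_gap: 63.7
clock: 11.7
position: [459.8, 278.9, 52.7]
orientation: [[-0.001, 0.908, -0.419], [-0.0, -0.419, -0.908], [-1.0, -0.0, 0.001]]
wrist_force: [0.2, -0.9, -3.7]
finger_gap: 63.8
pos [459.8 278.9  52.7] jaw -24.7 TURN 0.0009 SHIFT [32.7  1.2  0.7] t 11.7 F [ 0.2 -0.9 -3.7] gap 63.8 q [-0.56  0.65 -0.13  2.16  0.24  0.35 -1.32]
```

```bash

python3 -m handwheel '[6,0.6,0.3,0, 7,0.6,0.4,0, 6,0,0,0, 5,0,0,0, 3,0,0,0, 2,0,0,0, 0,0,0,0, 0,0,0,0]'
python3 -m handwheel '[1,0,0,0, 1,0,0,0, 0,0,0,0]'
python3 -m handwheel '[1,0,0,0, 0.7,0,0,0, 0,0,0,0]'
python3 -m handwheel '[0.7,0,0,0, 0,0,0,0]'
```

```text
clock: 12.5
position: [460.8, 277.9, 24.3]
orientation: [[0.0, 0.908, -0.419], [0.0, -0.419, -0.908], [-1.0, 0.0, -0.0]]
wrist_force: [1.2, -0.3, -2.7]
finger_gap: 63.5
clock: 12.8
position: [460.7, 277.8, 22.2]
orientation: [[-0.0, 0.908, -0.419], [-0.0, -0.419, -0.908], [-1.0, -0.0, 0.0]]
wrist_force: [-0.2, -0.2, -3.2]
finger_gap: 63.3
clock: 13.1
position: [460.7, 277.8, 20.5]
orientation: [[-0.0, 0.908, -0.419], [-0.0, -0.419, -0.908], [-1.0, -0.0, 0.0]]
wrist_force: [0.1, 0.3, -3.2]
finger_gap: 63.1
clock: 13.3
position: [460.7, 277.8, 20.3]
orientation: [[0.0, 0.908, -0.419], [0.0, -0.419, -0.908], [-1.0, 0.0, -0.0]]
wrist_force: [-0.8, -0.6, 4.4]
finger_gap: 63.5
```

Contact with the stand floor at TCP z 20.3. Releasing and lifting.

```bash

python3 -m handwheel '[0,0,0,0, 0,0,0,0, 0,0,0,0, 0,0,0,0, 0,0,0,0, 0,0,0,0]' -1
python3 -m handwheel '[-10,0,0,0, -15,0,0,0, -20,0,0,0, -20,0,0,0, -20,0,0,0, -20,0,0,0, -20,0,0,0, -20,0,0,0, -20,0,0,0, 0,0,0,0]'
python3 -m handwheel '[0,0,15,0, 0,0,25,0, 0,0,30,0, 0,0,30,0, 0,0,0,0, 0,0,0,0]'
python3 - <<'E'
from h import *
im,P=wrist("w6")
Q=fit(P,460.6,277.7,36,48,66,"bucket rim")
Q=Q[np.hypot(Q[:,0]-460.6,Q[:,1]-277.7)>27]
A=np.c_[Q[:,:2]-[460.6,277.7],np.ones(len(Q))]; s=np.linalg.lstsq(A,Q[:,2],rcond=None)[0]; print("rim plane",len(Q),np.degrees(s[:2]),s[2])
fit(P,460.6,277.7,24,3,30,"floor")
fit(P,460.6,277.7,47,48,66,"")
plan(464,19.6,165,-24.8)
E
```

```text
clock: 13.9
position: [460.8, 277.9, 19.8]
orientation: [[-0.0, 0.908, -0.419], [-0.0, -0.419, -0.908], [-1.0, -0.0, 0.0]]
wrist_force: [0.3, -0.7, 0.2]
finger_gap: 85.2
clock: 14.9
position: [461.7, 278.4, 187.9]
orientation: [[0.004, 0.908, -0.419], [0.002, -0.419, -0.908], [-1.0, 0.002, -0.004]]
wrist_force: [-0.3, -0.1, 0.1]
finger_gap: 85.3
clock: 15.5
position: [418.1, 185.7, 184.4]
orientation: [[-0.001, 0.908, -0.42], [-0.001, -0.42, -0.908], [-1.0, -0.001, 0.001]]
wrist_force: [-0.1, 0.3, -0.0]
finger_gap: 85.5
bucket rim 1080 mec [460.7 277.6] 35.9 z50/95 [54.7 56.2] rect [460.9 277.6] [64.9 65.2] 16.9
rim plane 1080 [-0.18497952 -0.52879649] 53.95760311080042
floor 1929 mec [460.6 277.7] 24.0 z50/95 [10.1 11.4] rect [460.6 278. ] [47.2 47.7] 65.1
 1230 mec [461.2 277.4] 46.9 z50/95 [54.5 56.1] rect [460.6 277.3] [72.1 65.6] 23.3
pos [418.7 186.7 184.5] jaw -24.8 TURN 0.0004 SHIFT [ 19.5 111.2 132.6] t 15.6 F [ 0.5  0.9 -0.7] gap 85.3 q [-0.37  0.37 -0.23  2.23  0.15  0.56 -1.15]
```

View pics/w6.png

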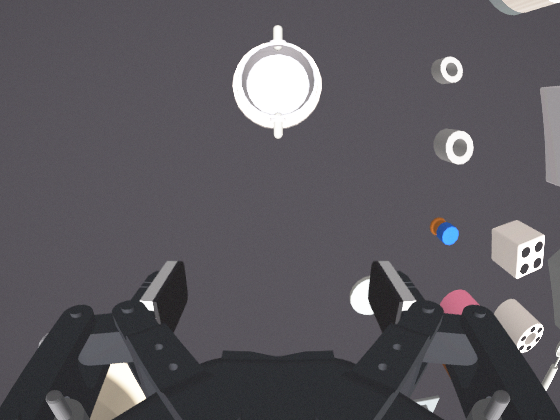

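The bucket stands level in the stand, rim at about (277,84) in the image. It measures centre (460.7,277.7), rim 55 mm, floor 10.5–11 mm. Next, over to the base.

```bash

python3 -m handwheel '[0,15,18,0, 0,24,28.6,0, 0,24,28.6,0, 0,24,28.6,0, 0,24,28.6,0, 0,0,0,0, 0,0,0,0]' 0
python3 - <<'E'
from h import *
im,P=wrist("w7")
fit(P,464,19.6,36,4,14,"disc"); fit(P,464,19.6,20,80,100,"rodtop"); fit(P,464,19.6,20,30,80,"rod")
plan(464,19.6,80,-24.8)
E
```

```text
clock: 16.25
position: [464.6, 20.3, 184.5]
orientation: [[-0.0, 0.908, -0.42], [0.0, -0.42, -0.908], [-1.0, -0.0, -0.0]]
wrist_force: [-0.4, 0.7, 0.4]
finger_gap: 42.7
disc 1712 mec [463.5  19. ] 25.9 z50/95 [7.3 8.6] rect [463.8  19.4] [50.2 50.7] 65.9
rodtop 149 mec [463.2  19.1] 5.1 z50/95 [88.7 91.8] rect [463.3  19. ] [10.   8.6] 65.8
rod 161 mec [463.5  19.2] 5.0 z50/95 [58.3 78.3] rect [464.6  21.1] [5.3 9.9] 60.6
pos [464.4  21.2 184.6] jaw -24.7 TURN 0.0014 SHIFT [104.6   0.4   1.7] t 16.3 F [-1.   0.5 -0.7] gap 42.7 q [ 0.    0.37 -0.23  2.22  0.15  0.57 -0.77]
```

View pics/w7.png

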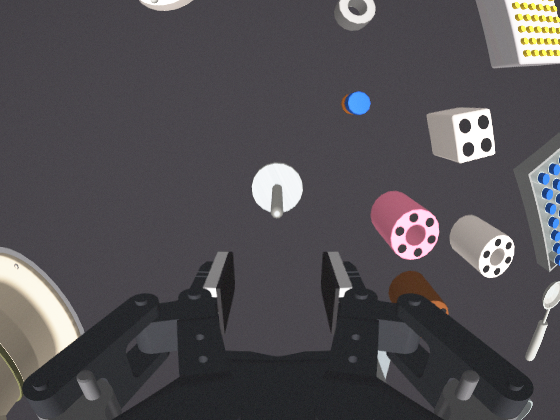

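The rod top is at (277,212), exactly between the jaws; the base measures (463.4,19.1). I'll descend to TCP z 61 and grip.

```bash

python3 -m handwheel '[15,-0.3,1.9,0, 20,0,0,0, 20,0,0,0, 20,0,0,0, 20,0,0,0, 16,0,0,0, 8,0,0,0, 4.5,0,0,0, 0,0,0,0, 0,0,0,0]'
python3 -m handwheel '[0,0,0,0, 0,0,0,0, 0,0,0,0, 0,0,0,0, 0,0,0,0, 0,0,0,0, 0,0,0,0]' 1
python3 -m handwheel '[-2,0,0,0, -6,0,0,0, -12,0,0,0, -20,0,0,0, -20,0,0,0, -20,0,0,0, -20,0,0,0, -10,0,0,0, 0,0,0,0, 0,0,0,0]'
python3 - <<'E'
from h import *
plan(460.7,277.7,171,-24.8)
im,P=wrist("w8")
p=manip.get_state()["position"]
Q=fit(P,p[0],p[1],40,105,150,"disc"); 
s=np.linalg.lstsq(np.c_[Q[:,:2]-p[:2],np.ones(len(Q))],Q[:,2],rcond=None)[0]; print(np.degrees(s[:2]),s[2])
fit(P,p[0],p[1],20,180,220,"rodtop")
E
```

```text
clock: 17.3
position: [463.4, 19.1, 61.8]
orientation: [[0.001, 0.908, -0.418], [0.0, -0.418, -0.908], [-1.0, 0.0, -0.0]]
wrist_force: [-0.7, 0.0, -0.2]
finger_gap: 42.4
clock: 18.0
position: [463.2, 18.8, 61.9]
orientation: [[0.001, 0.908, -0.419], [0.0, -0.419, -0.908], [-1.0, 0.0, -0.0]]
wrist_force: [-0.9, 1.7, 5.7]
finger_gap: 7.9
clock: 19.0
position: [463.0, 18.5, 171.1]
orientation: [[-0.0, 0.908, -0.419], [-0.0, -0.419, -0.908], [-1.0, -0.0, 0.0]]
wrist_force: [0.5, -0.4, -1.7]
finger_gap: 7.9
pos [463.   18.5 171.1] jaw -24.8 TURN 0.0007 SHIFT [   0.  -110.8 -234.3] t 19.0 F [ 0.5 -0.4 -1.7] gap 7.9 q [ 0.01  0.39 -0.23  2.23  0.17  0.53 -0.78]
disc 4077 mec [463.2  19.1] 26.0 z50/95 [116.3 130. ] rect [464.4  21.9] [45.3 51.5] 67.5
[-0.79824814 -1.54346825] 117.75015639429112
rodtop 4148 mec [465.2  23.3] 17.7 z50/95 [200.9 218.4] rect [463.6  19.9] [25.8 35.3] 65.4
```

View pics/w8.png

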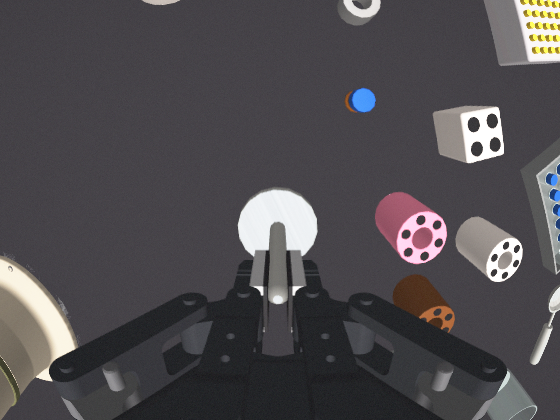

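The base is held, its disc at (278,225) and centred on the TCP. Carrying it to the bucket.

```bash

python3 -m handwheel '[0,-4,-8.5,0, 0,-9,-19,0, 0,-13,-27.5,0, 0,-14,-29.6,0, 0,-14,-29.6,0, 0,-14,-29.6,0, 0,-14,-29.6,0, 0,-13,-27.5,0, 0,-9,-19,0, 0,-6.5,-14,0]'
python3 -m handwheel '[0,0,0,0, 0,0,0,0, 0,0,0,0]'
python3 - <<'E'
from h import *
im,P=wrist("w9")
plan(460.6,277.4,72.8,-24.8)
p=manip.get_state()["position"]
fit(P,p[0],p[1],32,105,122,"disc")
fit(P,460.7,277.7,50,48,60,"rim")
E
```

```text
clock: 20.05
position: [459.8, 279.9, 170.4]
orientation: [[-0.001, 0.909, -0.417], [-0.0, -0.417, -0.909], [-1.0, -0.001, 0.001]]
wrist_force: [0.8, 0.0, -2.0]
finger_gap: 8.2
clock: 20.35
position: [460.7, 275.9, 171.1]
orientation: [[-0.001, 0.908, -0.42], [-0.001, -0.42, -0.908], [-1.0, -0.0, 0.001]]
wrist_force: [-0.6, -0.1, -1.5]
finger_gap: 8.2
pos [460.9 275.9 171.2] jaw -24.8 TURN -0.0008 SHIFT [98.4 -0.9 -1.3] t 20.4 F [ 0.2 -1.1 -3.1] gap 8.3 q [-0.5   0.46 -0.21  2.08  0.16  0.61 -1.25]
disc 3800 mec [460.8 276.3] 25.9 z50/95 [116.3 117.3] rect [462.2 279.2] [45.  51.3] 66.7
rim 765 mec [465.5 287.9] 37.5 z50/95 [54.7 56.1] rect [468.8 295.5] [58.4 65.6] 65.7
```

View pics/w9.png

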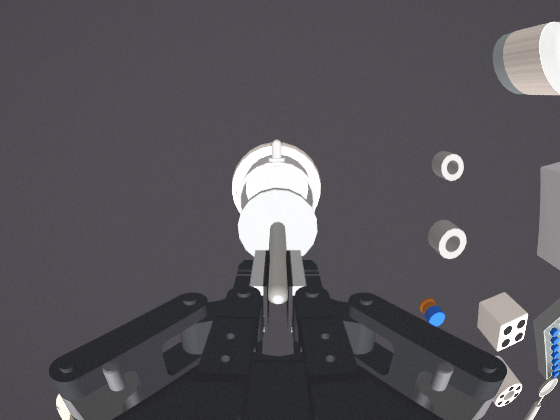

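```bash

python3 -m handwheel '[0,-0.7,-1.2,0, 5,0,0,0, 10,0,0,0, 10,0,0,0, 10,0,0,0, 5,0,0,0, 0,0,0,0, 0,0,0,0]'
python3 -c "
from h import *
plan(460.6,277.4,72.8,-24.8)"
```

```text
clock: 21.2
position: [460.6, 278.9, 131.2]
orientation: [[-0.0, 0.908, -0.418], [-0.0, -0.418, -0.908], [-1.0, -0.0, 0.0]]
wrist_force: [-0.6, -0.5, -1.4]
finger_gap: 7.7
pos [460.6 278.9 131.2] jaw -24.7 TURN 0.0011 SHIFT [58.4  0.6  1.3] t 21.2 F [-0.6 -0.5 -1.4] gap 7.7 q [-0.52  0.53 -0.19  2.11  0.19  0.52 -1.28]
```

```bash

python3 -m handwheel '[6,0.5,1.2,0, 10,0,0,0, 10,0,0,0, 10,0,0,0, 8,0,0,0, 6,0,0,0, 4,0,0,0, 0,0,0,0, 0,0,0,0]'
python3 -m handwheel '[1,0,0,0, 1,0,0,0, 0,0,0,0]'
python3 -m handwheel '[0.8,0,0,0, 0.8,0,0,0, 0,0,0,0]'
```

```text
clock: 22.1
position: [460.7, 277.5, 77.4]
orientation: [[0.0, 0.908, -0.419], [0.0, -0.419, -0.908], [-1.0, 0.0, -0.0]]
wrist_force: [0.8, -0.4, -1.5]
finger_gap: 7.7
clock: 22.4
position: [460.7, 277.5, 75.5]
orientation: [[0.0, 0.908, -0.419], [0.0, -0.419, -0.908], [-1.0, 0.0, -0.0]]
wrist_force: [-0.6, -0.4, -1.3]
finger_gap: 8.6
clock: 22.7
position: [460.5, 277.4, 73.7]
orientation: [[-0.0, 0.908, -0.419], [-0.0, -0.419, -0.908], [-1.0, -0.0, 0.0]]
wrist_force: [0.5, 1.1, -2.9]
finger_gap: 8.1
```

```bash

python3 -m handwheel '[0.7,0,0,0, 0,0,0,0, 0,0,0,0]'
python3 -m handwheel '[0.7,0,0,0, 0,0,0,0, 0,0,0,0]'
```

```text
clock: 23.0
position: [460.6, 277.5, 73.0]
orientation: [[-0.0, 0.908, -0.419], [-0.0, -0.419, -0.908], [-1.0, -0.0, 0.0]]
wrist_force: [0.5, -0.4, -2.5]
finger_gap: 8.1
clock: 23.3
position: [460.6, 277.5, 73.0]
orientation: [[0.0, 0.908, -0.419], [0.0, -0.419, -0.908], [-1.0, 0.0, -0.0]]
wrist_force: [-2.4, -0.4, 6.1]
finger_gap: 8.0
```

Contact at the expected height (73.0). Releasing, lifting, and checking.

```bash

python3 -m handwheel '[0,0,0,0, 0,0,0,0, 0,0,0,0, 0,0,0,0]' 0
python3 -m handwheel '[-5,0,0,0, -12,0,0,0, -20,0,0,0, -20,0,0,0, -20,0,0,0, -20,0,0,0, -15,0,0,0, 0,0,0,0]'
python3 -m handwheel '[0,0,15,0, 0,0,25,0, 0,0,30,0, 0,0,20,0, 0,0,0,0, 0,0,0,0]' -1
python3 - <<'E'
from h import *
im,P=wrist("w10")
fit(P,460.7,277.7,36,48,62,"rim"); fit(P,460.7,277.7,25,92,110,"rodtop"); fit(P,460.7,277.7,20,62,92,"rod"); Q=fit(P,460.7,277.7,27,12,26,"disc")
s=np.linalg.lstsq(np.c_[Q[:,:2]-[460.7,277.7],np.ones(len(Q))],Q[:,2],rcond=None)[0]; print(np.degrees(s[:2]),s[2])
plan(649,-127,190,-24.8)
E
```

```text
clock: 23.7
position: [460.6, 277.5, 72.3]
orientation: [[-0.0, 0.908, -0.419], [0.0, -0.419, -0.908], [-1.0, -0.0, -0.0]]
wrist_force: [-1.0, -0.6, -0.8]
finger_gap: 42.8
clock: 24.5
position: [461.5, 278.0, 187.2]
orientation: [[0.004, 0.908, -0.419], [0.002, -0.419, -0.908], [-1.0, 0.002, -0.004]]
wrist_force: [-0.1, -0.5, -0.5]
finger_gap: 42.9
clock: 25.1
position: [422.5, 195.0, 184.1]
orientation: [[-0.001, 0.908, -0.42], [-0.0, -0.42, -0.908], [-1.0, -0.0, 0.001]]
wrist_force: [-0.4, -0.0, 0.5]
finger_gap: 85.2
rim 1133 mec [460.3 277.9] 35.8 z50/95 [54.7 56.1] rect [460.9 277.9] [65.3 64.9] 21.0
rodtop 166 mec [460.9 277.8] 5.1 z50/95 [100.  102.7] rect [460.7 277.8] [9.  9.7] 64.6
rod 24 mec [459.5 275.4] 4.4 z50/95 [79.7 89.5] rect [459.  274.5] [2.  8.8] 61.1
disc 2121 mec [461.  277.7] 26.0 z50/95 [18.2 19.4] rect [460.9 277.5] [50.7 51.4] 65.4
[-0.06467633 -0.05170495] 18.15028170813045
pos [422.9 195.8 184.1] jaw -24.8 TURN 0.0006 SHIFT [ -6.  340.6 198.2] t 25.1 F [ 0.9  0.5 -0.4] gap 85.6 q [-0.38  0.37 -0.23  2.22  0.15  0.57 -1.16]
```

View pics/w10.png

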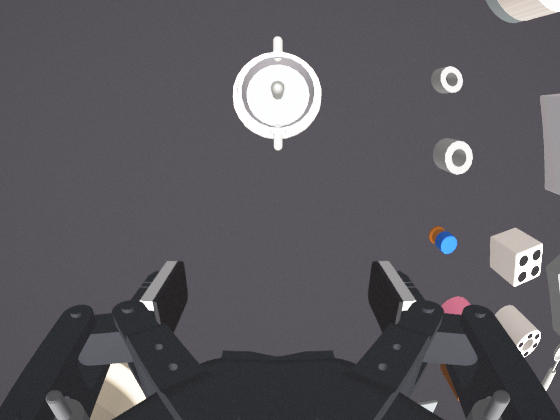

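The base is flat on the floor (tilt about 0.1°), disc top at 18.2–19 mm, rod at (460.9,277.8). Next is the white block.

```bash

python3 -m handwheel '[0,20,11.6,0, 0,35,20.4,0, 0,40,23.3,0, 0,40,23.3,0, 0,40,23.3,0, 0,40,23.3,0, 0,40,23.3,0, 0,40,23.3,0, 0,30,17.5,0, 0,15.6,8.9,0]'
python3 -m handwheel '[0,0,0,0, 0,0,0,0, 0,0,0,0]'
python3 - <<'E'
from h import *
im,P=wrist("w11")
fit(P,648.5,-127,32,60,80,"blocktop"); plan(648.5,-127,38,-24.8)
E
```

```text
clock: 26.15
position: [651.1, -130.0, 183.4]
orientation: [[0.0, 0.907, -0.421], [-0.001, -0.421, -0.907], [-1.0, 0.001, 0.001]]
wrist_force: [-0.1, -0.9, 0.3]
finger_gap: 85.4
clock: 26.45
position: [648.8, -124.9, 184.1]
orientation: [[-0.001, 0.909, -0.417], [0.001, -0.417, -0.909], [-1.0, -0.001, -0.0]]
wrist_force: [-0.5, 0.9, 0.0]
finger_gap: 85.3
blocktop 2365 mec [ 648.8 -127.9] 25.0 z50/95 [69.2 70.5] rect [ 649.2 -127.6] [48.2 49.7] 30.1
pos [ 648.9 -125.   184.3] jaw -24.6 TURN 0.0031 SHIFT [146.3   0.6   2.1] t 26.5 F [-0.3  0.3  0. ] gap 85.3 q [ 0.24  0.58 -0.21  1.79  0.16  0.79 -0.48]
```

View pics/w11.png

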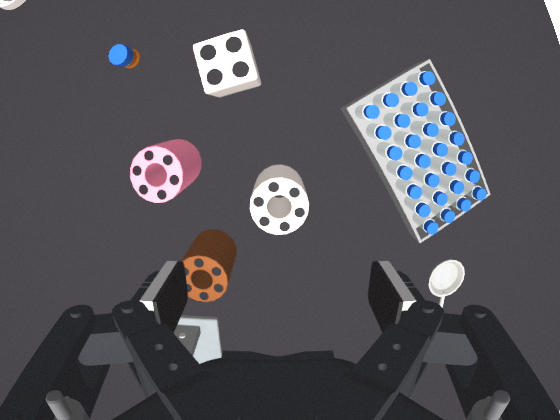

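The white block's top is at (279,206), centred between the jaws at (648.8,-127.8), height 70, with clearance all round. I'll narrow the jaws to about 70 mm and descend.

```bash

python3 -m handwheel '[10,1,2.5,0, 20,0,0,0, 20,0,0,0, 20,0,0,0, 20,0,0,0, 16,0,0,0, 0,0,0,0, 0,0,0,0]' -0.65
python3 - <<'E'
from h import *
im,P=wrist()
fit(P,648.8,-127.8,32,60,80,"blocktop"); plan(648.8,-127.8,38,-24.8)
E
```

```text
clock: 27.3
position: [649.1, -129.3, 78.3]
orientation: [[-0.0, 0.908, -0.418], [0.0, -0.418, -0.908], [-1.0, -0.0, 0.0]]
wrist_force: [-0.6, -0.5, -0.3]
finger_gap: 70.6
blocktop 5954 mec [ 648.9 -127.3] 25.1 z50/95 [69.1 70.2] rect [ 648.8 -127.1] [49.2 49.1] 39.3
pos [ 649.5 -129.4   78.9] jaw -24.7 TURN 0.0011 SHIFT [40.9 -1.3 -1.2] t 27.4 F [0.4 0.5 0.7] gap 70.0 q [ 0.22  0.71 -0.17  1.85  0.2   0.6  -0.51]
```

```bash

python3 -m handwheel '[8,-1.2,-1.5,0, 10,0,0,0, 10,0,0,0, 8,0,0,0, 4,0,0,0, 0,0,0,0, 0,0,0,0]'
python3 -m handwheel '[0,0,0,0, 0,0,0,0, 0,0,0,0, 0,0,0,0, 0,0,0,0, 0,0,0,0]' 1
python3 -m handwheel '[-2,0,0,0, -6,0,0,0, -12,0,0,0, -20,0,0,0, -20,0,0,0, -20,0,0,0, -20,0,0,0, -15,0,0,0, -8,0,0,0, 0,0,0,0]'
python3 - <<'E'
from h import *
plan(460.9,277.8,165,-24.8)
im,P=wrist("w12")
p=manip.get_state()["position"]
Q=fit(P,p[0],p[1],28,p[2]+20,p[2]+45,"top"); 
s=np.linalg.lstsq(np.c_[Q[:,:2]-p[:2],np.ones(len(Q))],Q[:,2],rcond=None)[0]; print(np.degrees(s[:2]),s[2])
E
```

```text
clock: 28.05
position: [648.7, -127.7, 38.3]
orientation: [[-0.0, 0.908, -0.419], [-0.0, -0.419, -0.908], [-1.0, -0.0, 0.0]]
wrist_force: [0.2, -0.2, -0.2]
finger_gap: 70.6
clock: 28.65
position: [648.9, -127.7, 39.2]
orientation: [[0.001, 0.908, -0.419], [-0.0, -0.419, -0.908], [-1.0, 0.001, -0.0]]
wrist_force: [-1.1, 0.1, 4.7]
finger_gap: 48.6
clock: 29.65
position: [649.1, -127.8, 162.7]
orientation: [[0.002, 0.908, -0.419], [-0.0, -0.419, -0.908], [-1.0, 0.002, -0.001]]
wrist_force: [0.6, -0.5, -1.6]
finger_gap: 49.0
pos [ 649.1 -127.8  162.7] jaw -24.8 TURN 0.0008 SHIFT [  -2.8 -341.  -289.2] t 29.6 F [ 0.6 -0.5 -1.6] gap 49.0 q [ 0.24  0.6  -0.2   1.81  0.17  0.75 -0.48]
top 10780 mec [ 649.2 -126.5] 27.6 z50/95 [192.6 200.5] rect [ 648.8 -127.1] [50.4 52.6] 24.2
[-1.0209631  -1.96770188] 192.47982982813053
```

View pics/w12.png

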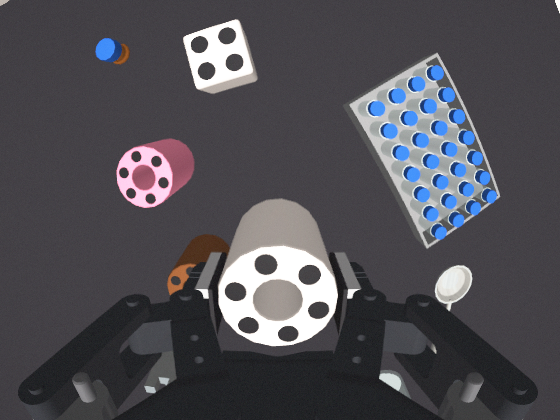

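The block is held upright and its bore is visible at (279,298). Carrying it over the bucket.

```bash

python3 -m handwheel '[-1,-12,-10.2,0, -1,-22,-18.7,0, 0,-30,-25.4,0, 0,-30,-25.4,0, 0,-30,-25.4,0, 0,-30,-25.4,0, 0,-30,-25.4,0, 0,-30,-25.4,0, 0,-30,-25.4,0, 0,-30,-25.4,0]'
python3 -m handwheel '[0,-30,-25.4,0, 0,-20,-17,0, 0,-12,-10.2,0, 0,-5,-4.5,0, 0,0,0,0, 0,0,0,0, 0,0,0,0, 0,0,0,0]'
python3 - <<'E'
from h import *
im,P=wrist("w13")
plan(460.9,277.8,58,-24.8)
E
```

```text
clock: 30.7
position: [494.7, 199.7, 162.6]
orientation: [[-0.002, 0.908, -0.418], [-0.0, -0.418, -0.908], [-1.0, -0.001, 0.001]]
wrist_force: [1.9, 0.7, -1.3]
finger_gap: 48.5
clock: 31.5
position: [460.5, 276.7, 163.3]
orientation: [[-0.0, 0.907, -0.42], [-0.0, -0.42, -0.907], [-1.0, 0.0, 0.0]]
wrist_force: [0.4, -0.5, -2.3]
finger_gap: 48.4
pos [460.4 276.9 163.3] jaw -24.8 TURN -0.0006 SHIFT [105.3   0.   -1.1] t 31.6 F [ 0.6  0.8 -2.5] gap 48.6 q [-0.52  0.47 -0.18  2.09  0.15  0.59 -1.23]
```

View pics/w13.png

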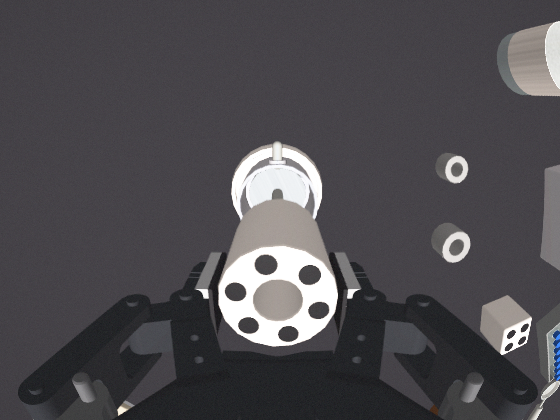

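The block is lined up with the bucket and rod (column 277). I'll descend in steps, correcting the small drift.

```bash

python3 -m handwheel '[5,0,0,0, 8,0,0,0, 5,0,0,0, 0,0,0,0, 0,0,0,0]'
python3 -c "
from h import *
plan(460.9,277.8,58,-24.8)"
```

```text
clock: 32.05
position: [459.9, 277.7, 145.0]
orientation: [[-0.001, 0.908, -0.419], [-0.0, -0.419, -0.908], [-1.0, -0.0, 0.001]]
wrist_force: [-0.5, 0.4, -0.9]
finger_gap: 48.7
pos [459.9 277.7 145. ] jaw -24.7 TURN 0.001 SHIFT [87.   0.9 -0.6] t 32.0 F [-0.5  0.4 -0.9] gap 48.7 q [-0.53  0.5  -0.17  2.1   0.16  0.55 -1.24]
```

```bash

python3 -m handwheel '[6,0.7,0,0, 8,0,0,0, 8,0,0,0, 8,0,0,0, 5,0,0,0, 0,0,0,0, 0,0,0,0]'
python3 -c "
from h import *
plan(460.9,277.8,58,-24.8)"
```

```text
clock: 32.75
position: [460.6, 277.5, 110.2]
orientation: [[-0.0, 0.908, -0.419], [-0.0, -0.419, -0.908], [-1.0, -0.0, 0.0]]
wrist_force: [-0.8, -0.3, -2.2]
finger_gap: 48.7
pos [460.6 277.5 110.2] jaw -24.7 TURN 0.001 SHIFT [52.2  0.1 -0.4] t 32.8 F [-0.8 -0.3 -2.2] gap 48.7 q [-0.54  0.56 -0.15  2.13  0.18  0.47 -1.26]
```

```bash

python3 -m handwheel '[6,0.1,0,0, 8,0,0,0, 8,0,0,0, 8,0,0,0, 8,0,0,0, 6,0,0,0, 3,0,0,0, 0,0,0,0, 0,0,0,0]'
python3 -m handwheel '[1,0,0,0, 1,0,0,0, 1,0,0,0, 0,0,0,0]'
python3 -m handwheel '[0.8,0,0,0, 0.8,0,0,0, 0,0,0,0]'
```

```text
clock: 33.65
position: [460.8, 277.5, 63.4]
orientation: [[0.0, 0.908, -0.419], [0.0, -0.419, -0.908], [-1.0, 0.0, -0.0]]
wrist_force: [0.2, 0.1, -1.8]
finger_gap: 48.4
clock: 34.05
position: [460.8, 277.4, 60.3]
orientation: [[-0.0, 0.908, -0.419], [-0.0, -0.419, -0.908], [-1.0, -0.0, 0.0]]
wrist_force: [-0.7, 0.0, -1.3]
finger_gap: 48.5
clock: 34.35
position: [460.7, 277.4, 58.6]
orientation: [[-0.0, 0.908, -0.419], [-0.0, -0.419, -0.908], [-1.0, -0.0, 0.0]]
wrist_force: [-0.1, -0.0, -1.8]
finger_gap: 48.8
```

```bash

python3 -m handwheel '[0.8,0,0,0, 0,0,0,0, 0,0,0,0]'
python3 -m handwheel '[0.6,0,0,0, 0,0,0,0, 0,0,0,0]'
```

```text
clock: 34.65
position: [460.8, 277.4, 58.2]
orientation: [[0.0, 0.908, -0.419], [0.0, -0.419, -0.908], [-1.0, 0.0, -0.0]]
wrist_force: [-0.8, -1.0, 3.3]
finger_gap: 48.7
clock: 34.95
position: [460.8, 277.5, 58.1]
orientation: [[0.001, 0.908, -0.419], [0.0, -0.419, -0.908], [-1.0, 0.0, -0.0]]
wrist_force: [-2.0, -1.9, 11.2]
finger_gap: 48.5
```

Seated at 58.1, as expected. Releasing and checking.

```bash

python3 -m handwheel '[-0.8,0,0,0, 0,0,0,0, 0,0,0,0, 0,0,0,0, 0,0,0,0]' -0.65
python3 -m handwheel '[-5,0,0,0, -12,0,0,0, -20,0,0,0, -20,0,0,0, -20,0,0,0, -20,0,0,0, -20,0,0,0, -10,0,0,0, 0,0,0,0]'
python3 -m handwheel '[0,0,15,0, 0,0,25,0, 0,0,30,0, 0,0,20,0, 0,0,0,0, 0,0,0,0]'
python3 - <<'E'
from h import *
im,P=wrist("w14")
fit(P,460.7,277.7,36,48,62,"rim"); fit(P,460.7,277.7,25,95,110,"rodtop"); Q=fit(P,460.7,277.7,29,82,94,"blocktop")
s=np.linalg.lstsq(np.c_[Q[:,:2]-[460.7,277.7],np.ones(len(Q))],Q[:,2],rcond=None)[0]; print(np.degrees(s[:2]),s[2])
plan(606.7,151.8,185,-24.8)
fit(P,606.7,151.8,26,22,40,"collar")
E
```

```text
clock: 35.45
position: [460.8, 277.4, 58.0]
orientation: [[-0.0, 0.908, -0.419], [-0.0, -0.419, -0.908], [-1.0, -0.0, 0.0]]
wrist_force: [-0.4, -0.6, -0.1]
finger_gap: 70.5
clock: 36.35
position: [461.4, 277.7, 187.0]
orientation: [[0.003, 0.908, -0.419], [0.002, -0.419, -0.908], [-1.0, 0.002, -0.003]]
wrist_force: [-0.4, -0.5, -1.2]
finger_gap: 70.4
clock: 36.95
position: [422.6, 194.9, 184.6]
orientation: [[-0.001, 0.908, -0.419], [-0.001, -0.419, -0.908], [-1.0, -0.001, 0.001]]
wrist_force: [-0.0, 0.0, -0.2]
finger_gap: 70.7
rim 1072 mec [460.6 277.7] 35.9 z50/95 [54.9 56.3] rect [460.9 277.7] [65.5 64.9] 19.0
rodtop 164 mec [460.8 277.8] 5.2 z50/95 [100.2 102.7] rect [460.8 277.9] [8.6 9.7] 65.3
blocktop 3014 mec [460.5 277.3] 25.2 z50/95 [88.1 89.4] rect [460.7 276.8] [49. 49.] 64.4
[ 0.03164404 -0.11612592] 88.04905115106034
pos [423.  195.7 184.8] jaw -24.8 TURN 0.0007 SHIFT [ -0.3 185.1 -37.2] t 37.0 F [0.3 0.2 0.4] gap 70.4 q [-0.4   0.37 -0.2   2.22  0.13  0.57 -1.13]
collar 700 mec [606.7 152.1] 18.6 z50/95 [28.9 30.4] rect [606.1 151.9] [35.4 35.2] 5.2
```

The block is seated level with its top at 88–89 mm, and the rod shows above it. The collar measures (606.6,152). Moving over it.

```bash

python3 -m handwheel '[0,12,-2.4,0, 0,25,-5,0, 0,33,-6.6,0, 0,33,-6.6,0, 0,33,-6.6,0, 0,28,-5.6,0, 0,15,-3,0, 0,6,-1.2,0, 0,0,0,0, 0,0,0,0]' -0.4
python3 -m handwheel '[10,0,0,0, 20,0,0,0, 20,0,0,0, 20,0,0,0, 20,0,0,0, 10,0,0,0, 0,0,0,0, 0,0,0,0]'
python3 - <<'E'
from h import *
im,P=wrist("w15")
fit(P,606.6,152,26,22,40,"collar"); plan(606.6,152,6,-24.8)
E
```

```text
clock: 38.0
position: [605.9, 152.3, 184.9]
orientation: [[-0.001, 0.908, -0.418], [0.0, -0.418, -0.908], [-1.0, -0.001, 0.0]]
wrist_force: [-0.0, 0.4, -0.6]
finger_gap: 59.8
clock: 38.8
position: [606.6, 152.1, 85.5]
orientation: [[0.0, 0.908, -0.418], [0.0, -0.418, -0.908], [-1.0, 0.0, -0.0]]
wrist_force: [-0.8, 0.8, -0.5]
finger_gap: 59.8
collar 1793 mec [607.1 152.2] 17.9 z50/95 [28.9 30.1] rect [607.1 152. ] [34.5 35.1] 14.9
pos [606.9 152.1  85.9] jaw -24.7 TURN 0.0011 SHIFT [79.9 -0.2  0.3] t 38.9 F [ 0.1 -0.5  0. ] gap 60.1 q [-0.24  0.67 -0.15  1.94  0.18  0.55 -0.94]
```

View pics/w15.png

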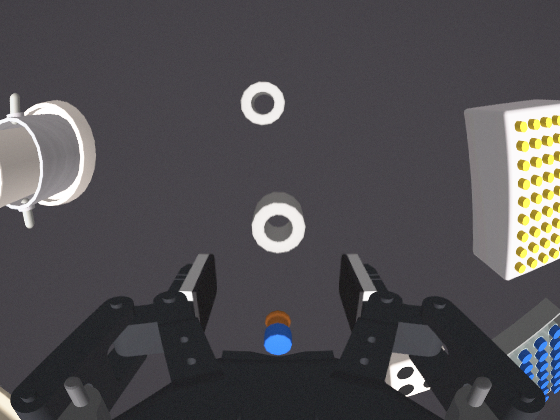

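The collar, the larger of the two, is at (278,228), centred between the jaws. The vial behind it is well clear. Descending and gripping.

```bash

python3 -m handwheel '[10,0.2,0.2,0, 15,0,0,0, 15,0,0,0, 15,0,0,0, 12,0,0,0, 8,0,0,0, 4,0,0,0, 0,0,0,0, 0,0,0,0]'
python3 -m handwheel '[0,0,0,0, 0,0,0,0, 0,0,0,0, 0,0,0,0, 0,0,0,0, 0,0,0,0]' 1
python3 -m handwheel '[-2,0,0,0, -8,0,0,0, -15,0,0,0, -22,0,0,0, -25,0,0,0, -25,0,0,0, -25,0,0,0, -20,0,0,0, -10,0,0,0, 0,0,0,0]'
python3 - <<'E'
from h import *
plan(460.8,277.8,158,-24.8)
E
```

```text
clock: 39.75
position: [606.9, 151.6, 6.4]
orientation: [[0.0, 0.908, -0.419], [0.0, -0.419, -0.908], [-1.0, 0.0, -0.0]]
wrist_force: [1.0, -0.0, 0.2]
finger_gap: 59.5
clock: 40.35
position: [607.0, 151.6, 7.1]
orientation: [[0.001, 0.908, -0.419], [0.0, -0.419, -0.908], [-1.0, 0.001, -0.001]]
wrist_force: [-1.2, -0.7, 7.8]
finger_gap: 34.7
clock: 41.35
position: [607.4, 151.7, 160.2]
orientation: [[0.003, 0.908, -0.419], [0.001, -0.419, -0.908], [-1.0, 0.002, -0.002]]
wrist_force: [0.2, -0.4, -0.6]
finger_gap: 34.9
pos [607.4 151.7 160.2] jaw -24.8 TURN 0.0007 SHIFT [   1.9 -186.   -53. ] t 41.4 F [ 0.2 -0.4 -0.6] gap 34.9 q [-0.22  0.57 -0.18  1.89  0.15  0.69 -0.91]
```

```bash

python3 -m handwheel '[0,-10,-2.8,0, 0,-22,-6.2,0, 0,-30,-8.5,0, 0,-32,-9,0, 0,-32,-9,0, 0,-28,-8,0, 0,-20,-5.7,0, 0,-12,-3.5,0, 0,0,0,0, 0,0,0,0]'
python3 -m handwheel '[0,0,0,0, 0,0,0,0]'
python3 - <<'E'
from h import *
im,P=wrist("w16")
p=manip.get_state()["position"]
plan(460.8,277.6,96,-24.8)
fit(P,p[0],p[1],22,p[2]+10,p[2]+28,"collar top"); fit(P,460.7,277.7,28,95,110,"rodtop")
E
```

```text
clock: 42.35
position: [460.1, 276.8, 157.7]
orientation: [[-0.0, 0.908, -0.419], [-0.001, -0.419, -0.908], [-1.0, 0.0, 0.001]]
wrist_force: [1.4, -0.3, 0.0]
finger_gap: 34.6
clock: 42.55
position: [460.7, 276.4, 158.0]
orientation: [[0.0, 0.907, -0.42], [-0.0, -0.42, -0.907], [-1.0, 0.0, 0.0]]
wrist_force: [0.0, 0.1, -0.2]
finger_gap: 34.9
pos [460.5 276.5 158. ] jaw -24.8 TURN -0.0008 SHIFT [62.  -0.2 -1.1] t 42.6 F [-0.2 -0.7 -1.4] gap 34.4 q [-0.53  0.48 -0.17  2.09  0.14  0.58 -1.23]
collar top 5087 mec [460.9 277.4] 21.5 z50/95 [179.6 181.2] rect [460.5 277.3] [35.8 38.4] 63.0
rodtop 169 mec [460.7 277.8] 5.1 z50/95 [ 99.8 102.5] rect [461.2 278.5] [8.2 9.9] 57.7
```

```bash

python3 -m handwheel '[6,0,-0.5,0, 10,0,0,0, 12,0,0,0, 10,0,0,0, 5,0,0,0, 0,0,0,0, 0,0,0,0, 0,0,0,0]'
python3 - <<'E'
from h import *
plan(460.8,277.4,96,-24.8)
E
```

```text
clock: 43.4
position: [460.2, 277.9, 115.5]
orientation: [[0.0, 0.908, -0.419], [0.0, -0.419, -0.908], [-1.0, 0.0, -0.0]]
wrist_force: [-0.1, 0.5, -1.4]
finger_gap: 34.7
pos [460.2 277.9 115.5] jaw -24.7 TURN 0.0009 SHIFT [19.5  0.8  0.2] t 43.4 F [-0.1  0.5 -1.4] gap 34.7 q [-0.55  0.55 -0.15  2.12  0.17  0.48 -1.25]
```

```bash

python3 -m handwheel '[3,0.7,0.2,0, 4,0,0,0, 4,0,0,0, 3,0,0,0, 2,0,0,0, 0,0,0,0, 0,0,0,0]'
python3 -m handwheel '[1,0,0,0, 1,0,0,0, 0,0,0,0]'
python3 -m handwheel '[0.8,0,0,0, 0,0,0,0, 0,0,0,0]'
```

```text
clock: 44.1
position: [460.6, 277.3, 99.1]
orientation: [[-0.0, 0.908, -0.419], [-0.0, -0.419, -0.908], [-1.0, -0.0, 0.0]]
wrist_force: [0.0, 0.5, -0.4]
finger_gap: 35.1
clock: 44.4
position: [460.6, 277.3, 97.1]
orientation: [[-0.0, 0.908, -0.419], [-0.0, -0.419, -0.908], [-1.0, -0.0, 0.0]]
wrist_force: [-0.3, -0.1, -1.7]
finger_gap: 34.8
clock: 44.7
position: [460.6, 277.3, 96.3]
orientation: [[-0.0, 0.908, -0.419], [-0.0, -0.419, -0.908], [-1.0, -0.0, 0.0]]
wrist_force: [0.4, -1.2, -0.1]
finger_gap: 34.8
```

```bash

python3 -m handwheel '[0.7,0,0,0, 0,0,0,0, 0,0,0,0]'
python3 -m handwheel '[0.4,0,0,0, 0,0,0,0, 0,0,0,0]'
```

```text
clock: 45.0
position: [460.7, 277.3, 96.1]
orientation: [[0.0, 0.908, -0.419], [0.0, -0.419, -0.908], [-1.0, 0.0, -0.0]]
wrist_force: [-0.7, -0.9, 6.0]
finger_gap: 34.8
clock: 45.3
position: [460.7, 277.4, 96.1]
orientation: [[0.001, 0.908, -0.419], [0.0, -0.419, -0.908], [-1.0, 0.0, -0.001]]
wrist_force: [-2.7, -2.0, 11.0]
finger_gap: 35.0
```

Resting on the block. Releasing, lifting, and making the last check.

```bash

python3 -m handwheel '[-0.8,0,0,0, 0,0,0,0, 0,0,0,0, 0,0,0,0]' -0.4
python3 -m handwheel '[-5,0,0,0, -12,0,0,0, -20,0,0,0, -20,0,0,0, -20,0,0,0, -15,0,0,0, 0,0,0,0]'
python3 -m handwheel '[0,0,15,0, 0,0,25,0, 0,0,30,0, 0,0,20,0, 0,0,0,0, 0,0,0,0]'
python3 - <<'E'
from h import *
im,P=wrist("w17")
fit(P,460.7,277.7,36,48,62,"rim"); fit(P,460.7,277.7,29,82,94,"blocktop"); Q=fit(P,460.7,277.7,25,112,126,"collar top")
s=np.linalg.lstsq(np.c_[Q[:,:2]-[460.7,277.7],np.ones(len(Q))],Q[:,2],rcond=None)[0]; print(np.degrees(s[:2]),s[2])
p,d=manip.capture("top"); C=cloud("top",d)
for k,a in {"square":(656,1,40,50,75),"vial":(565,66,25,25,45),"pink":(564,-58,40,58,85),"brown":(553,-160,40,58,85),"collarB":(630,228,25,15,45)}.items(): fit(C,*a,k)
p,_=manip.capture("scene"); u,v=map(int,proj("scene",[460,277,50])[0])
cv2.imwrite("pics/end.png",np.hstack([cv2.resize(p[v-60:v+60,u-50:u+50],(400,480),interpolation=cv2.INTER_CUBIC),cv2.resize(im[30:190,200:360],(400,480))])[...,::-1])
E
```

```text
clock: 45.7
position: [460.6, 277.2, 95.9]
orientation: [[-0.0, 0.908, -0.419], [-0.0, -0.419, -0.908], [-1.0, -0.0, 0.0]]
wrist_force: [-0.2, 0.4, -0.5]
finger_gap: 60.1
clock: 46.4
position: [461.5, 277.9, 190.8]
orientation: [[0.003, 0.908, -0.419], [0.002, -0.419, -0.908], [-1.0, 0.002, -0.004]]
wrist_force: [0.3, -0.5, -0.9]
finger_gap: 59.7
clock: 47.0
position: [422.5, 194.7, 187.8]
orientation: [[-0.001, 0.908, -0.42], [-0.0, -0.42, -0.908], [-1.0, -0.0, 0.001]]
wrist_force: [-0.1, -0.2, 0.2]
finger_gap: 59.8
rim 1022 mec [460.7 277.4] 35.2 z50/95 [54.8 56.4] rect [461.  277.4] [65.2 65.1] 19.7
blocktop 1174 mec [460.6 277.3] 25.2 z50/95 [88.  89.4] rect [460.8 277.3] [49.2 49.2] 25.4
collar top 1765 mec [460.8 277.1] 18.0 z50/95 [118.  119.2] rect [460.8 277.3] [34.4 35.4] 66.8
[ 0.01429817 -0.14944296] 117.92329252139155
square 360 mec [656.6   1.9] 30.8 z50/95 [61.5 64.7] rect [656.6   0.9] [45.9 46.4] 80.8
vial 64 mec [565.7  66.3] 10.9 z50/95 [35. 39.] rect [565.7  66.4] [20.  20.2] 71.2
pink 298 mec [564.3 -58.4] 25.0 z50/95 [71.4 74.6] rect [563.9 -58.5] [47.3 48.3] 46.7
brown 305 mec [ 553.9 -160.9] 25.0 z50/95 [71.6 74.5] rect [ 553.7 -160.6] [48.5 48.8] 82.9
collarB 87 mec [629.8 227.9] 13.8 z50/95 [24.  27.7] rect [629.7 227.6] [25.8 26.4] 29.8
```

View pics/end.png

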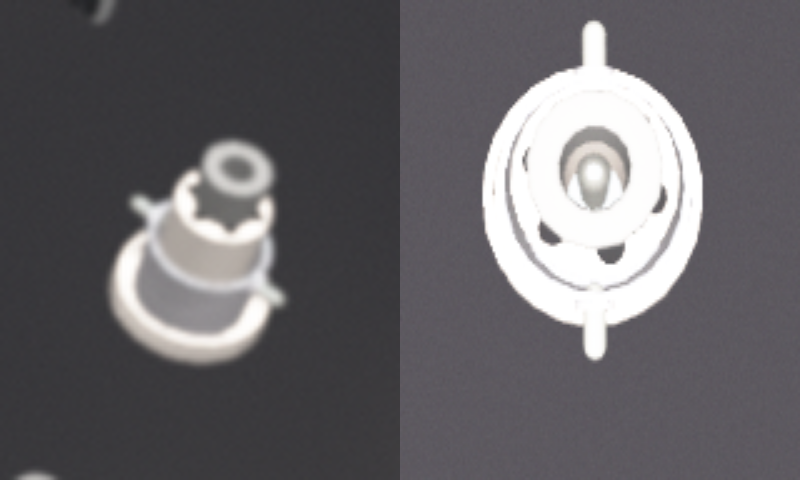

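The picture shows the full stack upright in the bucket, with the rod inside the collar at (593,175). Everything else is where it was, so I'm handing in.

```bash
python3 -c "
from bench import manip
print(manip.finish_job(), manip.get_state()['clock'])"
```

```text
the job is handed in; nothing more can be done
the job is handed in; nothing more can be done
```

The job is done and handed in, at about 47 s of the 128 s allowed. I lifted the bucket straight up out of the fork and stood it in the stand. Then I put in the base with its rod, the white block over the rod, and the 36 mm collar on top, in that order.

**Last checks:**
- **Stack heights:** I measured the bucket rim at about 55 mm, the block top at 88–89 mm and the collar top at 118–119 mm. These match the expected 56, 89 and 119 mm.
- **Level and centred:** Measured tilts were about 0.1–0.15° for the base, block and collar and about 0.5° for the bucket rim. Everything is centred on the rod to within about 1 mm.
- **Other things:** The square block, vial, pink and brown blocks and the small collar stand where they were at the start, to within about 1 mm.
- **Forces:** The wrist force I read at the end of each move stayed at or below about 12 N. I did not read it continuously.

**Disagreements:** The scene and top cameras differed by about 3 mm in x at the start. The wrist camera's values lay between them, so I used those. No check failed.

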